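Check the trolley's brake lever against its stop

TASK

Check the trolley brake handle that is mounted on the bench: with the outside of the fingers, press the red hand lever in towards the grip bar until it comes up against its stop, short of the bar, and after about a second let it spring all the way out. Then press it in to its stop a second time and finish there: the program ends while the fingers hold the lever in, so that the gap can be gauged. Push on the red outer side of the lever only, firmly but without ramming it; nothing is gripped, the fingers go neither behind the lever nor against the bar, and the things standing round it stay where they are.

Things in the scene. Friction and masses are not known exactly. Their poses are not given: they have to be found in the camera images.
- brake_stand: Fixed block, blue base plate 150 x 220 x 14 mm, two aluminium posts that carry the bar. Origin on the bench under the bar. z up; y along the bar, towards the lever's pivot; x level, square to the bar: the lever is on the -x side (the robot's side, turned up to 0.5 rad) and is pressed towards +x. Highest point (clamp heads) 155 mm over the bench.
- grip_bar: Bar with a black rubber grip, 32 mm thick, level along the stand's y axis, fixed. Origin on its axis, 130 mm above the bench. Must not be touched.
- brake_lever (a joint): Hinge of the red hand lever about the vertical pivot: 0 = sprung fully out, 0.36 rad = against its hard stop, where about 14 mm of gap are left to the rubber grip. A spring pushes it out: about 2.5 N to start it and 7 N just before the stop, measured at lever_face. Held in with 10 to 25 N it sits firmly on the stop; released, it springs out by itself.
- lever_face (a point): Point to press, in the middle of the lever's flat red outer face, 95 mm from the pivot, 130 mm above the bench. Turns with the lever: x level, square into the face (the pressing direction), y along the lever towards the pivot, z up. This point travels about 34 mm.
- lever_blade: Red outer half of the lever's blade with a 21 mm ball at its free end; origin at the pivot, turns with the lever. Blade 26 mm tall (117 to 143 mm above the bench); its flat face runs 54 mm towards the pivot and 30 mm towards the free end from lever_face. At rest the lever leans out 0.27 rad from the bar's direction, at the stop 0.09 rad in towards the bar.
- lever_pivot (a point): Pivot of the lever, on the vertical hinge axis, 130 mm above the bench.
- lever_lining: Black inner half (6 mm thick) of the lever's blade, on the side of the bar, moving with the lever; origin at the pivot. Must not be touched.
- small_bottle: Loose white bottle with red lid, 44 mm wide, 88 mm tall, behind the bar; origin under its centre. Bystander.
- small_beaker: Loose glass beaker, 60 mm wide, 70 mm tall, behind the bar; origin under its centre. Bystander.
- blue_cap: Loose blue screw cap, 47 mm wide, 26 mm tall, beside the free end of the lever; origin under its centre. Bystander.
- timer: Loose white timer, 43 x 66 x 56 mm, beside the pivot end; origin under its centre. Bystander.

How it is judged:
By the outcome, as a careful person would: the job done as asked, in the order asked, and still so for the second after the job is handed in, while the arm keeps its last pose, push and grip.
It also fails if it takes over 48 s, if anything falls off the work surface, if the arm or the gripper's body presses on something with over 40 N, if the wrist force passes 120 N, or if a joint passes its speed limit or range.

ROBOT

A 6-joint arm with a two-finger parallel gripper is mounted at the origin on the work surface; the furniture and walls round the work are solid. World frame = base frame: x ahead of the robot, y to its left, z up, the work surface at z = 0. Lengths are in m, angles in rad, forces in N, time in s.
With the tool pointing down it reaches from about 0.325 to 0.85 m from the base axis. Payload 4.4 kg.
Tool frame: the origin (TCP) lies midway between the tips of the shut fingers; the grasp point (between the pads) lies 19 mm behind it; y points along the fingers, z is the direction in which the jaws open and shut, and the axes are right-handed (so a half turn about y gives the same grasp; the last joint's range is limited). The gripper opens to 94 mm and grips with 3 to 60 N. Pads are 16 mm wide; open, the fingers measure 119 mm over their backs; the gripper's body (75 mm by 177 mm) begins 78 mm behind the grasp point.
Start: joints at [-1.375, 0.207, 1.542, -0, 1.393, -0.15], TCP at [0.195, -0.541, 0.205] pointing down, gripper open.
Joint ranges: [-2.73, 2.73], [-0.86, 2.22], [0.23, 2.46], [-1.11, 4.25], [0.08, 2.63], [-2.82, 2.82]. Speed limits (rad/s): [2.79, 2.79, 3.14, 3.14, 3.14, 3.14].

INTERFACE

Orientations are given as a unit quaternion [w, x, y, z].
In Python, from station import sense, grab_frame, calibration, r, spotter gives the robot as it stands. The module is installed in compiled form; this text tells all that it offers.
- The arm moves only by the shell command python3 -m handwheel 'ROWS' [FORCE]. ROWS is JSON, a list that holds one entry, the list of rows, each a list of 7 numbers: the shift along the tool's x, y, z in mm, then the turn, a rotation vector about the tool's x, y, z in degrees, then the closure, from 0 (fully open) to 1 (shut). A call has 1 to 20 rows; each row shifts and turns the commanded pose from where the row before left it, along the tool's axes as they then stand; what a row does not reach is not made up. A row lasts 1/8 s, in which the tool goes at most 62.5 mm and 10.7 degrees, less where a joint would pass 70% of its speed; a pose out of reach is approached as far as the arm can. A call is refused whole if a number of a shift passes 62.5 or a number of a turn 10.7, either way. A call with a gripper value outside its range is refused whole. The fingers move at their own pace and stop on an object; FORCE is the grip in N (left out, the last holds). Time passes only in rows, so rows that do not move let the fingers close. It gives the time, the measured TCP pose, the force and the opening at its end, in the units of the state.
- sense(): the state, without advancing time (a new reading comes with each control period).
- grab_frame(name): name is "side" or "top"; returns the picture (384x512x3 uint8, red, green, blue); there is no depth.
- calibration(name): a dict with "vertical_fov" (degrees; the focal length in pixels is half the picture's height over the tangent of half this angle, whatever the lens; pixels are square), "cx", "cy" (the principal point, pixels), "k1" (the pictures are not rectified: a ray, as slopes to the right and down, at radius r is drawn at 1 + k1 r^2 times it, then the intrinsics apply), "T" (4x4, takes a point from camera to world coordinates). Camera axes: x right, y up, looking along -z (the intrinsics and any distortion apply to the point x, -y, -z); pixel columns grow to the right and rows downward; lengths in m; the calibration is good to about 2 mm. A picture is of the moment at which its call begins. calibration takes no time and is no camera call.
- r.hand_in(): hands the job in, once; it reports no verdict.
Trained networks look in the newest picture that a camera, given by its name, has taken for a name from the list of things; names that differ only in an ending like _2 or _b are one class to them, and where a whole thing is asked for, a point or a joint stands for the part that bears it (a point fixed in the world has none). Each returns a list of dicts, best first, with "p" (0 to 1); they miss things now and then, are a little off and sometimes report something else, mostly with a low value. They report only what shows in the picture. A call takes as long as a camera call.
- spotter.outline_of(camera, target): "pixels" (384x512 bool, what is visible of it).
- spotter.spot_point(camera, target): "centre" ([x, y, z] in m, in the coordinates of the camera as it stood for that picture, good to about 4 mm: a listed point, or the origin of a listed thing).
The state is a dict: "clock": time; "joints": joint angles; "dq": joint speeds; "joint_torque": joint torques, N m; "ee_pos": TCP position; "orientation": TCP orientation; "contact_force": force on the tool from outside, world axes, zero at the start; "torque": the same for the moment, N m; "opening": opening from 0.0 (shut) to 1.0 (fully open).
Only numpy, scipy, OpenCV 4.12 (cv2) and the standard library are available. Lean on these libraries where they do the work, as an engineer would, in place of code of your own. Each camera call takes 0.05 s, during which the arm holds its last target. There are 200 camera calls.

## Working session

There is one attempt and no reset: what is moved stays moved. The work goes in short steps, Python scripts to look and compute and a shell command to move; the robot and the scene stay as the last step left them, time stands still between calls to the robot, and variables do not carry over. Pictures are saved under pics/ and viewed, on a budget of 10 in all, crops included, one or two more only if the job needs it, and the job is handed in when it is done.

```bash
mkdir -p pics; cat > h.py <<'E'
import numpy as np, cv2
from station import sense, grab_frame, calibration, r, spotter
def world(cam,p):
    T=np.array(calibration(cam)["T"]); return (T@np.r_[p,1])[:3]
def save(cam,name):
    im=grab_frame(cam); cv2.imwrite(f"pics/{name}.png",im[:,:,::-1]); return im
E
python3 - <<'E'
from h import *
np.set_printoptions(precision=4,suppress=True)
s=sense();print(s["clock"],s["ee_pos"],s["orientation"],s["contact_force"],s["opening"])
a=save("side","s0");b=save("top","t0")
cv2.imwrite("pics/both.png",cv2.resize(np.hstack([a,b])[:,:,::-1],(800,300),interpolation=cv2.INTER_AREA))
for c in("side","top"):
    print(c,np.array(calibration(c)["T"])[:3,3])
    for t in("brake_stand","grip_bar","lever_face","lever_pivot","blue_cap","timer","small_bottle","small_beaker"):
        for d in spotter.spot_point(c,t)[:2]: print(t,round(d["p"],2),world(c,d["centre"]))
E
```

```text
0.0 [ 0.1953 -0.54    0.2043] [ 0.122  -0.122   0.6973 -0.6957] [-0.4676 -0.291   0.0889] 0.9995470044732636
side [ 0.5174 -0.8664  0.6965]
brake_stand 0.81 [ 0.5507 -0.0014 -0.0001]
grip_bar 0.85 [ 0.5493 -0.0048  0.1305]
lever_face 0.72 [ 0.4696 -0.005   0.1289]
lever_pivot 0.58 [0.4933 0.0845 0.135 ]
lever_pivot 0.25 [0.6634 0.0664 0.0005]
blue_cap 0.68 [ 0.5072 -0.1972 -0.0016]
timer 0.59 [ 0.5465 -0.005   0.1285]
small_beaker 0.69 [0.5001 0.0819 0.1305]
small_beaker 0.65 [0.6612 0.0664 0.0025]
top [0.5613 0.023  1.3092]
brake_stand 0.97 [ 0.5462 -0.0033  0.0009]
brake_stand 0.47 [0.5571 0.2046 0.0018]
grip_bar 0.89 [ 0.5474 -0.0039  0.129 ]
lever_face 0.82 [ 0.4732 -0.007   0.1316]
lever_pivot 0.52 [0.4949 0.0846 0.1321]
blue_cap 0.49 [ 0.5156 -0.1997  0.0016]
timer 0.53 [0.558  0.2085 0.0017]
small_bottle 0.72 [ 0.6847 -0.0825 -0.0004]
small_bottle 0.55 [0.496  0.0863 0.1316]
small_beaker 0.68 [ 0.6586  0.0641 -0.001 ]
```

View pics/both.png

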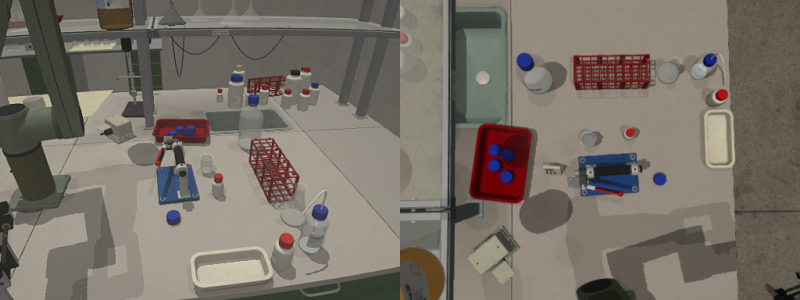

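```bash
python3 - <<'E'
from h import *
from scipy.spatial.transform import Rotation as R
np.set_printoptions(precision=3,suppress=True)
im=cv2.imread("pics/t0.png")
q=sense()["orientation"]; print(R.from_quat(np.r_[q[1:],q[0]]).as_matrix())
c=calibration("top");T=np.array(c["T"]);f=192/np.tan(np.radians(c["vertical_fov"]/2));print(T,c["k1"])
def back(px,z):
    K=np.array([[f,0,c["cx"]],[0,f,c["cy"]],[0,0,1]])
    u=cv2.undistortPoints(np.float64(px).reshape(-1,1,2),K,np.array([c["k1"],0,0,0,0]))[:,0]
    d=np.c_[u[:,0],-u[:,1],-np.ones(len(u))]@T[:3,:3].T; o=T[:3,3]
    return o+d*((z-o[2])/d[:,2])[:,None]
grab_frame("top")
for t,z in(("grip_bar",.146),("lever_blade",.143),("brake_stand",.014)):
    d=spotter.outline_of("top",t)[0]; m=d["pixels"]; ys,xs=np.nonzero(m)
    w=back(np.c_[xs,ys],z)[:,:2]; v=np.linalg.svd(w-w.mean(0),full_matrices=False)[2][0]; v*=np.sign(v[1])
    print(t,d["p"],m.sum(),w.mean(0),"dir ang y->x",np.arctan2(v[0],v[1]),w.min(0),w.max(0))
    cv2.drawContours(im,cv2.findContours(m.astype(np.uint8),0,2)[0],-1,(0,255,0) if t!="lever_blade" else (0,255,255),1) if t!="brake_stand" else 0
cv2.imwrite("pics/crop.png",cv2.resize(cv2.imread("pics/t0.png")[180:265,170:350],None,fx=4,fy=4,interpolation=2))
E
```

```text
[[-0.94 -0.    0.34]
 [-0.34  0.   -0.94]
 [ 0.   -1.   -0.  ]]
[[-0.016  0.998 -0.054  0.561]
 [-1.    -0.017 -0.002  0.023]
 [-0.003  0.054  0.999  1.309]
 [ 0.     0.     0.     1.   ]] 0.0254457442670599Traceback (most recent call last):
  File "<stdin>", line 14, in <module>
IndexError: list index out of range
```

```bash
cat >> h.py <<'E'
def back(cam,px,z):
    c=calibration(cam);T=np.array(c["T"]);f=192/np.tan(np.radians(c["vertical_fov"]/2))
    K=np.array([[f,0,c["cx"]],[0,f,c["cy"]],[0,0,1]])
    u=cv2.undistortPoints(np.float64(px).reshape(-1,1,2),K,np.array([c["k1"],0,0,0,0]))[:,0]
    d=np.c_[u[:,0],-u[:,1],-np.ones(len(u))]@T[:3,:3].T; o=T[:3,3]
    return o+d*((z-o[2])/d[:,2])[:,None]
E
python3 - <<'E'
from h import *
np.set_printoptions(precision=3,suppress=True)
for t,z in(("grip_bar",.14),("lever_blade",.143),("brake_stand",.014)):
    for d in spotter.outline_of("top",t)[:1]:
        m=d["pixels"]; ys,xs=np.nonzero(m)
        w=back("top",np.c_[xs,ys],z)[:,:2]; v=np.linalg.svd(w-w.mean(0),full_matrices=False)[2][0]; v*=np.sign(v[1])
        print(t,d["p"],m.sum(),w.mean(0),"ang y->x",np.arctan2(v[0],v[1]),w.min(0),w.max(0))
cv2.imwrite("pics/crop.png",cv2.resize(cv2.imread("pics/t0.png")[180:265,170:350],None,fx=4,fy=4,interpolation=2))
E
```

```text
lever_blade 0.64 127 [ 0.476 -0.012] ang y->x 0.17084848650649684 [ 0.461 -0.05 ] [0.488 0.042]
brake_stand 0.67 4040 [0.532 0.001] ang y->x -0.09573274878128282 [ 0.452 -0.131] [0.612 0.148]
```

View pics/crop.png

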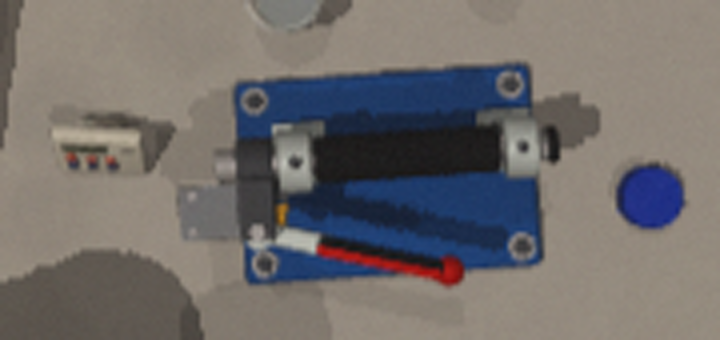

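```bash
python3 -m handwheel '[[[0,0,0,0,-9.5,0,1],[0,0,0,0,-9.5,0,1],[0,0,0,0,-9.5,0,1],[0,0,0,0,-9.5,0,1],[0,0,0,0,-9.5,0,1],[0,0,0,0,-9.5,0,1],[0,0,0,0,-9.5,0,1],[-45,0,15,0,0,0,1],[-45,0,15,0,0,0,1],[-45,0,15,0,0,0,1],[-45,0,15,0,0,0,1],[-45,0,15,0,0,0,1],[-45,0,15,0,0,0,1],[-45,0,15,0,0,0,1],[-45,0,15,0,0,0,1],[-45,0,15,0,0,0,1],[-45,0,15,0,0,0,1],[-45,0,15,0,0,0,1],[-45,0,15,0,0,0,1]]]' 40
python3 - <<'E'
from h import *
from scipy.spatial.transform import Rotation as R
np.set_printoptions(precision=3,suppress=True)
s=sense();q=s["orientation"]; print(s["joints"],R.from_quat(np.r_[q[1:],q[0]]).as_matrix())
for c in("side","top"):
    save(c,c+"1")
    for t in("lever_face","lever_pivot"):
        for d in spotter.spot_point(c,t)[:1]: print(c,t,round(d["p"],2),world(c,d["centre"]))
E
```

```text
clock: 3.52
ee_pos: [0.4098, -0.0118, 0.2058]
orientation: [-0.484, 0.484, -0.515, 0.516]
contact_force: [1.2, -0.4, -0.5]
opening: 0.004
[-0.24  -0.162  1.917 -0.     1.385 -0.177] [[-0.063  0.001  0.998]
 [-0.998 -0.    -0.063]
 [ 0.    -1.     0.001]]
side lever_face 0.72 [0.503 0.082 0.132]
side lever_pivot 0.72 [0.493 0.089 0.134]
top lever_face 0.51 [ 0.472 -0.007  0.133]
top lever_pivot 0.61 [0.498 0.083 0.133]
```

```bash
python3 -m handwheel '[[[-4,31,0,0,0,0,1],[0,31,0,0,0,0,1],[0,31,0,0,0,0,1],[0,0,10,0,0,0,1],[0,0,10,0,0,0,1],[0,0,0,0,0,0,1]]]'
python3 - <<'E'
from h import *
a=save("side","s2");b=save("top","t2")
A=cv2.resize(a[150:270,180:280],None,fx=4,fy=4,interpolation=2);B=cv2.resize(b[180:280,220:320],(400,480),interpolation=2)
cv2.imwrite("pics/c2.png",np.hstack([A,B])[:,:,::-1])
E
```

```text
clock: 4.58
ee_pos: [0.432, -0.0114, 0.1143]
orientation: [-0.485, 0.483, -0.515, 0.517]
contact_force: [0.1, 0.4, 0.2]
opening: 0.004
```

View pics/c2.png

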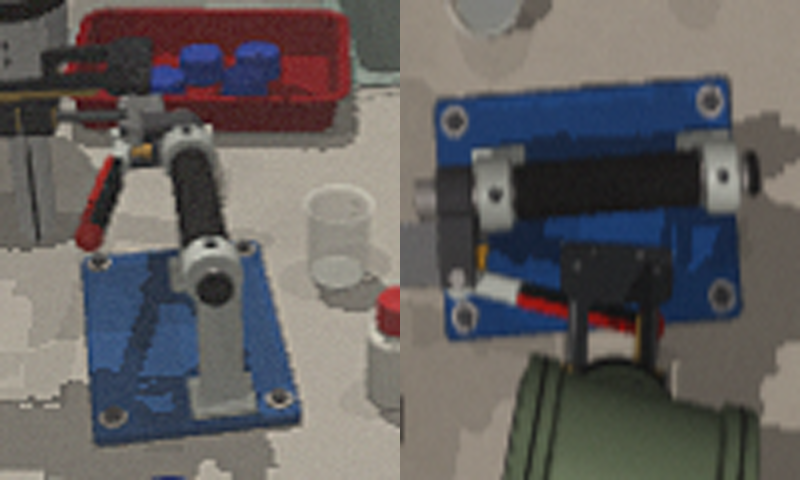

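The side crop shows the shut fingers at (30,190), left of the red lever (100,195) and clear of it. The top crop shows the wrist over the blade's middle. Next I advance.

```bash
python3 -m handwheel '[[[-3,2,10,0,0,0,1],[0,0,10,0,0,0,1],[0,0,3,0,0,0,1],[0,0,0,0,0,0,1]]]'; python3 -m handwheel '[[[0,0,4,0,0,0,1],[0,0,4,0,0,0,1],[0,0,0,0,0,0,1]]]'
```

```text
clock: 5.18
ee_pos: [0.4528, -0.0089, 0.1104]
orientation: [0.484, -0.484, 0.516, -0.515]
contact_force: [1.3, 0.1, -0.6]
opening: 0.003
clock: 5.55
ee_pos: [0.4598, -0.0097, 0.11]
orientation: [0.483, -0.485, 0.516, -0.515]
contact_force: [-2.8, -0.9, 0.7]
opening: 0.001
```

```bash
python3 -m handwheel '[[[0,-1,5,0,0,0,1],[0,0,5,0,0,0,1],[0,0,5,0,0,0,1],[0,0,5,0,0,0,1],[0,0,4,0,0,0,1],[0,0,0,0,0,0,1]]]'; python3 -m handwheel '[[[0,0,3,0,0,0,1],[0,0,2,0,0,0,1],[0,0,0,0,0,0,1]]]'
```

```text
clock: 6.3
ee_pos: [0.4834, -0.0113, 0.1109]
orientation: [0.483, -0.485, 0.516, -0.515]
contact_force: [-6.3, -2.2, 0.9]
opening: 0.006
clock: 6.68
ee_pos: [0.488, -0.0113, 0.1109]
orientation: [0.483, -0.485, 0.517, -0.514]
contact_force: [-6.7, -2.1, 1.8]
opening: 0.004
```

```bash
python3 -m handwheel '[[[-1,0,2,0,0,0,1],[0,0,1,0,0,0,1],[0,0,0,0,0,0,1]]]'; python3 -m handwheel '[[[0,0,1,0,0,0,1],[0,0,0,0,0,0,1]]]';
```

```text
clock: 7.05
ee_pos: [0.4902, -0.0112, 0.1109]
orientation: [0.482, -0.486, 0.517, -0.514]
contact_force: [-9.1, -3.9, 2.8]
opening: 0.002
clock: 7.3
ee_pos: [0.4903, -0.0112, 0.1108]
orientation: [0.482, -0.487, 0.517, -0.514]
contact_force: [-11.9, -3.2, 4.1]
opening: 0.003
```

```bash
python3 -m handwheel '[[[0,0,1.5,0,0,0,1],[0,0,0,0,0,0,1],[0,0,0,0,0,0,1]]]'; python3 -m handwheel '[[[0,0,0,0,0,0,1],[0,0,0,0,0,0,1],[0,0,0,0,0,0,1]]]'
python3 - <<'E'
from h import *
from scipy.spatial.transform import Rotation as R
a=save("side","s3");b=save("top","t3");print(sense()["contact_force"])
q=sense()["orientation"]; print(R.from_quat(np.r_[q[1:],q[0]]).as_matrix().round(3))
A=cv2.resize(a[150:270,180:280],None,fx=4,fy=4,interpolation=2);B=cv2.resize(b[180:280,220:320],(400,480),interpolation=2)
cv2.imwrite("pics/c3.png",np.hstack([A,B])[:,:,::-1])
for c in("side","top"):
        for d in spotter.spot_point(c,"lever_face")[:1]: print(c,round(d["p"],2),world(c,d["centre"]))
E
```

```text
clock: 7.68
ee_pos: [0.4904, -0.0112, 0.1108]
orientation: [0.481, -0.487, 0.518, -0.513]
contact_force: [-15.4, -3.1, 8.3]
opening: 0.001
clock: 8.05
ee_pos: [0.4905, -0.0112, 0.1108]
orientation: [0.481, -0.487, 0.518, -0.513]
contact_force: [-14.5, -4.5, 8.0]
opening: 0.01
[-16.25199752  -3.90317634   8.19595746]
[[-0.062 -0.011  0.998]
 [-0.998 -0.001 -0.062]
 [ 0.002 -1.    -0.011]]
side 0.63 [ 0.5029895  -0.00473068  0.12816654]
```

View pics/c3.png

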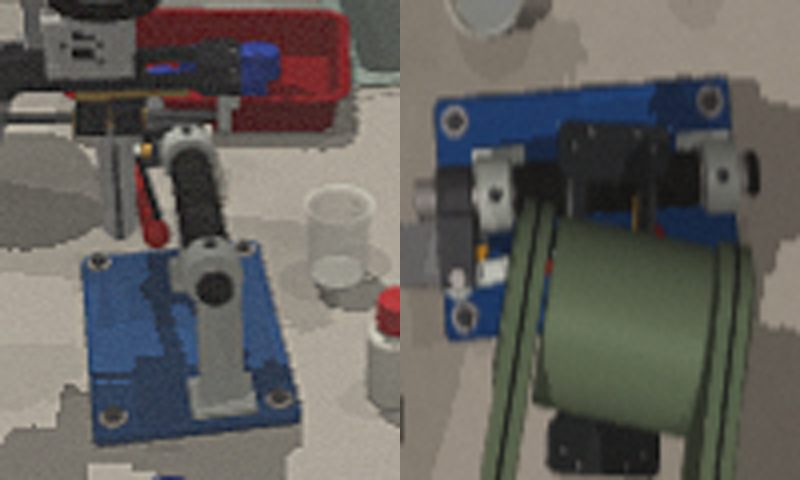

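The side crop shows the lever (150,200) pressed in close to the bar, with a gap left and the fingers at (118,185) on its outer side only. The force is about 16 N and the position has stopped changing, so it is on the stop. Now I release it.

```bash
python3 -m handwheel '[[[0,0,-10,0,0,0,1],[0,0,-15,0,0,0,1],[0,0,-15,0,0,0,1],[0,0,-15,0,0,0,1],[0,0,0,0,0,0,1],[0,0,0,0,0,0,1],[0,0,0,0,0,0,1],[0,0,0,0,0,0,1],[0,0,0,0,0,0,1],[0,0,0,0,0,0,1]]]'
python3 - <<'E'
from h import *
a=save("side","s4");b=save("top","t4")
A=cv2.resize(a[150:270,180:280],None,fx=4,fy=4,interpolation=2);B=cv2.resize(b[180:280,220:320],(400,480),interpolation=2)
cv2.imwrite("pics/c4.png",np.hstack([A,B])[:,:,::-1])
for c in("side","top"):
        for d in spotter.spot_point(c,"lever_face")[:1]: print(c,round(d["p"],2),world(c,d["centre"]))
E
```

```text
clock: 9.5
ee_pos: [0.4403, -0.0072, 0.1114]
orientation: [0.484, -0.484, 0.516, -0.516]
contact_force: [0.0, -0.1, 0.6]
opening: 0.005
side 0.65 [ 0.46930005 -0.00333368  0.12698361]
top 0.61 [ 0.47242674 -0.00399314  0.13016638]
```

View pics/c4.png

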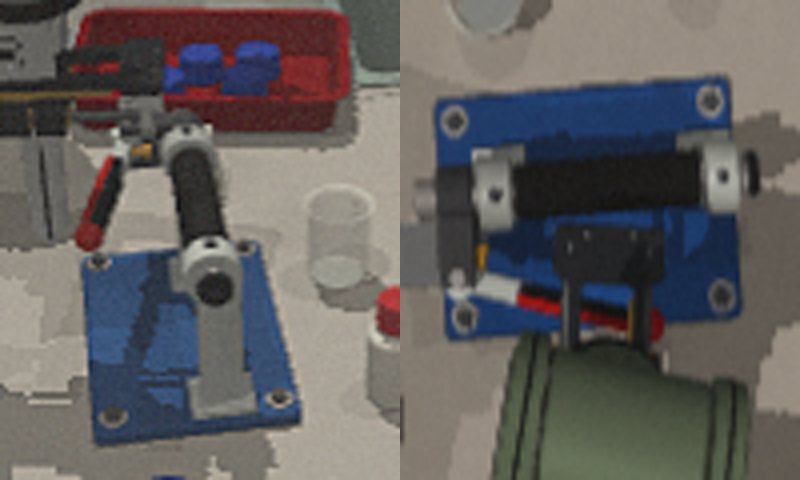

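The lever is fully out again: the ball is at (90,235), as at the start, and the fingers are clear. Now the second press.

```bash
python3 -m handwheel '[[[0,0,9,0,0,0,1],[0,0,6,0,0,0,1],[0,0,4,0,0,0,1],[0,0,5,0,0,0,1],[0,0,5,0,0,0,1],[0,0,5,0,0,0,1],[0,0,5,0,0,0,1],[0,0,5,0,0,0,1],[0,0,4,0,0,0,1],[0,0,3,0,0,0,1],[0,0,1,0,0,0,1],[0,0,0,0,0,0,1],[0,0,0,0,0,0,1]]]'; python3 -m handwheel '[[[0,0,1,0,0,0,1],[0,0,0,0,0,0,1],[0,0,0,0,0,0,1]]]'
```

```text
clock: 11.32
ee_pos: [0.49, -0.0104, 0.1108]
orientation: [0.483, -0.485, 0.517, -0.514]
contact_force: [-8.3, -2.2, 2.4]
opening: 0.001
clock: 11.7
ee_pos: [0.4901, -0.0104, 0.1108]
orientation: [0.482, -0.486, 0.517, -0.514]
contact_force: [-10.6, -2.1, 6.0]
opening: 0.006
```

```bash
python3 -m handwheel '[[[0,0,1,0,0,0,1],[0,0,1,0,0,0,1],[0,0,0,0,0,0,1]]]'; python3 -m handwheel '[[[0,0,0,0,0,0,1],[0,0,0,0,0,0,1],[0,0,0,0,0,0,1],[0,0,0,0,0,0,1]]]'
python3 - <<'E'
from h import *
a=save("side","s5");b=save("top","t5")
A=cv2.resize(a[150:270,180:280],None,fx=4,fy=4,interpolation=2);B=cv2.resize(b[180:280,220:320],(400,480),interpolation=2)
cv2.imwrite("pics/c5.png",np.hstack([A,B])[:,:,::-1])
for c in("side","top"):
    for t in ("lever_face","blue_cap","small_bottle","small_beaker","timer"):
        for d in spotter.spot_point(c,t)[:1]: print(c,t,round(d["p"],2),world(c,d["centre"]).round(3))
E
```

```text
clock: 12.08
ee_pos: [0.4902, -0.0104, 0.1107]
orientation: [0.481, -0.487, 0.518, -0.512]
contact_force: [-14.2, -1.8, 9.1]
opening: 0.004
clock: 12.58
ee_pos: [0.4902, -0.0103, 0.1107]
orientation: [0.481, -0.487, 0.518, -0.512]
contact_force: [-14.2, -0.8, 9.8]
opening: 0.005
side lever_face 0.43 [ 0.502 -0.009  0.131]
side blue_cap 0.76 [ 0.508 -0.195  0.   ]
side small_bottle 0.66 [ 0.685 -0.084  0.001]
side small_beaker 0.79 [0.664 0.066 0.003]
side timer 0.28 [ 0.504 -0.011  0.128]
top blue_cap 0.48 [ 0.515 -0.202  0.002]
top small_bottle 0.71 [ 0.686 -0.083  0.   ]
top small_beaker 0.72 [ 0.661  0.064 -0.   ]
top timer 0.56 [0.56  0.206 0.002]
```

View pics/c5.png

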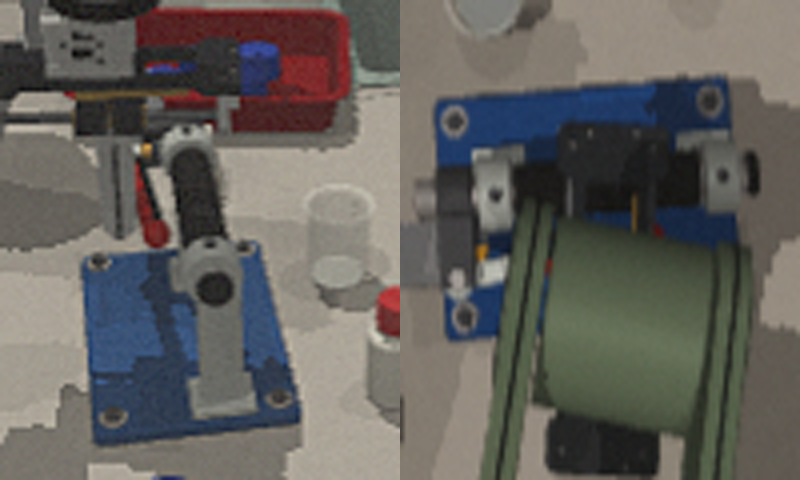

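The view matches the first press: lever at (150,200) on its stop with the gap to the bar open, held at about 14 N. The loose things have not moved.

```bash
python3 -c "
from station import r; print(r.hand_in())"
```

```text
the job is handed in; nothing more can be done
None
```

The brake check is done and handed in at about 13 s of the 48 s, with the fingers holding the lever on its stop. No verdict was reported.

- **First press:** I pressed the red outer face in with the backs of the shut fingers. The arm stopped advancing at TCP x ≈ 0.490 while the force rose to about 16 N. I held it there for about 1 s.
- **Release:** I backed the fingers clear. The lever sprang out to where it started, and the networks put `lever_face` within about 4 mm of its first reading.
- **Second press:** It came to the same stop position, TCP x ≈ 0.490, and I ended there with about 14 N along the push.

**Last checks:**
- The side picture showed the gap to the bar still open and the fingers on the outer side only.
- `lever_face` read about 32 mm in from rest, against the 34 mm expected.
- The cap, bottle, beaker and timer read within a few mm of their first positions.

**Checks that disagreed or failed:**
- The side camera's `timer` answers, at the start and the end, were false hits on the brake.
- The top camera did not report `lever_face` while the wrist covered it.
- The force sensor also showed about 10 N upward during the hold, probably friction at the lever face. Total force stayed under 20 N.

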